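# Nest the big splint in the splint rack

## Task

Put the splints away in the V-shaped rack: push the white splint, which already lies in the rack's V, home against the red end plate, and nest the blue splint in the white one, corner in corner, each leg flat on the white splint's leg, its end against the red end plate too. With both home, press the blue splint down firmly, with about 20 N, for a moment so that the white one's grip pads take hold, and then leave it. Lay it in without dropping it, do not ram the rack or press over twice that hard, and leave everything else where it is.

Things in the scene. Friction and masses are not known exactly. Their poses are not given: they have to be found in the camera images.
- rack_end (a point): Fixed grey metal V rack: this point is on the inner face of its red end plate, at the bottom line of the V, 34 mm above the counter. x: level, along the V, into the plate (the V runs 130 mm from here to -x, where it is open); y: level, across the V, to the robot's side; z: up. The V leans: its +y face rises steeply, 60 degrees from level, its -y face 30 degrees; each is 40 mm wide along the slope.
- white_end (a point): White right-angle splint (rigid angle section, 140 mm long, legs 45 mm wide outside, 8 mm thick), loose, about 0.11 kg, corner-down in the V, one leg on each face. This point: end of its outer corner line facing the plate, at the start 10 to 28 mm short of it. x: along it, to the plate; y: level; z: up (axes as rack_end). Its other end overhangs the V's open end, free to be pushed.
- white_corner (a point): The same splint: the point half-way along it on its inner corner line, where the inner faces of the legs meet, 2.9 mm to -y and 10.9 mm above the outer corner line; same axes. Its inner faces carry thin grip pads (no thickness to allow for). All is rigid, so force rises steeply: feel for it. Press close to the corner, within the width of the white legs.
- blue_leg (a point): Blue right-angle splint (rigid angle section, 160 mm long, legs 80 mm wide outside, 8 mm thick), loose, about 0.22 kg, at the start standing with one leg upright on the robot's side and the other flat on the counter, pointing away. This point: centre of the upright leg, 40 mm up, mid-thickness. x: along the length; upright leg along +z, flat leg along -y.
- blue_corner (a point): Blue splint: the point half-way along it on its outer corner line; same axes. Nested, it meets the white splint's inner corner line.
- blue_end (a point): Blue splint: the end of its outer corner line on its +x side (80 mm from blue_corner), the end that goes against the red plate when its +x points the same way as the rack's. (It may also be put in the other way round.)
- blue_tip_a (a point): Blue splint: the point on the outer face of the leg that is upright at the start, 60 mm from the corner line, half-way along.
- blue_tip_b (a point): Blue splint: the point on the outer face of the other leg, 60 mm from the corner line, half-way along.
- blue_splint: Blue splint: its body, same point and axes as blue_corner.
- white_splint: White splint: its body, origin half-way along its outer corner line, same axes as white_end.
- rack: The rack itself; origin on the counter under the middle of the V, 65 mm from the plate's inner face, axes as rack_end. Boards 8 mm thick, end plate 8 mm thick, 110 mm wide and 95 mm tall from the counter, base 150 x 110 x 8 mm.
- yellow_splint: Bystander: yellow right-angle splint, 110 mm long, legs 60 mm, 8 mm thick, standing like the blue one, origin half-way along its outer corner line. It is not to be nested.
- tape_roll: Bystander: white roll of tape, 64 mm across, 25 mm high, origin at its underside.
- specimen_pot: Bystander: clear pot with red lid, 48 mm across, 55 mm high, origin at its underside.
- steel_bowl: Bystander: steel bowl, 110 mm across, 45 mm high, origin at its underside.
- thermometer: Bystander: white handheld thermometer, 150 x 34 x 22 mm, lying flat, origin at its underside.
Things that resemble listed ones, but are neither listed nor needed, are in the scene too. Leave any green or turquoise look-alike of the white_splint alone.

How it is judged:
By the outcome, as a careful person would: the job done as asked, in the order asked, and still so for the second after the job is handed in, with the robot touching nothing.
It also fails if it takes over 72 s, if anything falls off the work surface, if the arm or the gripper's body presses on something with over 40 N, if the wrist force passes 120 N, or if a joint passes its speed limit or range.

## Robot

A 6-joint arm with a two-finger parallel gripper is mounted at the origin on the work surface. World frame = base frame: x ahead of the robot, y to its left, z up, the work surface at z = 0. Lengths are in m, angles in rad, forces in N, time in s.
With the tool pointing down it reaches from about 0.35 to 0.775 m from the base axis. Payload 5.5 kg.
Tool frame: the origin (TCP) lies at the very end of the fingers, on their centre line; the grasp point (between the pads) lies 19 mm behind it (manip.grasp_offset is the distance from the TCP to the grasp point, in m); z points along the fingers, y is the line along which they close (so a half turn about z gives the same grasp; the last joint's range is limited). The gripper opens to 85 mm and grips with 20 to 120 N. Pads are 22 mm wide; open, the fingers measure 114 mm over their backs; the gripper's body (76 mm by 85 mm) begins 54 mm behind the grasp point. The pads swing forward as they close: fully open they stand 13 mm farther back than shut.
Start: joints at [-0.14, 0.313, 0.046, 1.304, 0, 1.431], TCP at [0.575, -0, 0.231] pointing down, gripper open.
Joint ranges: [-2.76, 2.76], [-0.86, 1.69], [-1.03, 1.26], [-2.2, 2.34], [-1.47, 1.5], [-3.14, 3.14]. Speed limits (rad/s): [2.57, 2.57, 3.14, 3.14, 3.14, 3.14].

## Interface

Orientations are given as a unit quaternion [w, x, y, z].
In Python, from plant import manip gives the robot as it stands. The module is installed in compiled form; this text tells all that it offers.
- The arm moves only by the tool play_rows, never from a script. Its argument "commands" is a list that holds one entry, the list of rows, each a list of 6 numbers: the shift along the tool's x, y, z in mm, then the turn, a rotation vector about the tool's x, y, z in rad. In form: [[[dx, dy, dz, ax, ay, az], ...]]. A call has 1 to 10 rows; each row shifts and turns the commanded pose from where the row before left it, along the tool's axes as they then stand; what a row does not reach is not made up. A row lasts 1/12 s, in which the tool goes at most 41.7 mm and 7.16 degrees, less where a joint would pass 70% of its speed; a pose out of reach is approached as far as the arm can. A call is refused whole if a number of a shift passes 41.7 or a number of a turn 0.125, either way. A call with a gripper value outside its range is refused whole. "grip" is the opening, from -1 (shut) to 1 (fully open), so that 0 is half open, set as the call begins (left out, the last holds). The fingers move at their own pace and stop on an object; "squeeze" is the grip in N (left out, the last holds). Time passes only in rows, so rows that do not move let the fingers close. It gives the time, the measured TCP pose, the force, the opening and the grip force at its end, in the units of the state.
- manip.get_state(): the state, without advancing time (a new reading comes with each control period).
- manip.camera(name): name is "scene" or "side" or "wrist"; returns a dict with "color" (480x640x3 uint8, red, green, blue), "depth" (480x640 float32, m along the optical axis (not along the pixel's ray), 0 where there is no reading), "fx", "fy", "cx", "cy" (pixels), "k1" (the pictures are not rectified: a ray, as slopes to the right and down, at radius r is drawn at 1 + k1 r^2 times it, then the intrinsics apply), "position" and "rotation" of the camera in the world; the wrist camera has in their place "hand_eye" (4x4, takes a point from camera to tool coordinates, whose origin is the TCP and whose axes are the flange's). Camera axes: x right, y down, z forward; pixel columns grow to the right and rows downward; lengths in m; the calibration is good to about 2 mm. A picture is of the moment at which its call begins: read the wrist's pose just before it.
- manip.close_job(): hands the job in; it is judged then, once.
Trained networks look in a picture, given as the dict that the camera call returned (one of the last four; its "shot" number tells which), for a name from the list of things; names that differ only in an ending like _2 or _b are one class to them, and where a whole thing is asked for, a point or a joint stands for the part that bears it (a point fixed in the world has none). Each returns a list of dicts, best first, with "confidence" (0 to 1); they miss things now and then, are a little off and sometimes report something else, mostly with a low value. They report only what shows in the picture. A call takes as long as a camera call. They do not tell look-alikes from the thing itself.
- manip.silhouettes(query, picture): "pixels" (480x640 bool, what is visible of it) and "xy" ([column, row] in pixels, amid what is visible of it).
The state is a dict: "clock": time; "joint_pos": joint angles; "dq": joint speeds; "tau": joint torques, N m; "position": TCP position; "eef_rot": TCP orientation; "wrist_force": force on the tool from outside, world axes, zero at the start; "torque": the same for the moment, N m; "finger_gap": finger opening in m; "finger_force": force on a finger pad.
Only numpy, scipy, OpenCV 4.12 (cv2) and the standard library are available. Lean on these libraries where they do the work, as an engineer would, in place of code of your own. Each camera call takes 0.05 s, during which the arm holds its last target. There are 200 camera calls.

## Working session

There is one attempt and no reset: what is moved stays moved. The work goes in short steps, Python scripts to look and compute and a tool call to move; the robot and the scene stay as the last step left them, time stands still between calls to the robot, and variables do not carry over. Pictures are saved under pics/ and viewed, at most 10 in all, crops included, and the job is handed in when it is done.

Besides the shell and the picture viewer there is one more tool, called after "Emit:" as name(argument=value, ...) on one line, values as JSON. play_rows: Moves the arm, as the interface text tells. Its arguments: {"type":"object","properties":{"commands":{"type":"array"},"grip":{"type":"number"},"squeeze":{"type":"number"}},"required":["commands"]}

```bash
mkdir -p pics
cat > h.py <<'E'
import numpy as np, cv2
from scipy.spatial.transform import Rotation as R
from plant import manip
def rot(q): return R.from_quat([q[1],q[2],q[3],q[0]]).as_matrix()
def pts(p,st=None):
    v,u=np.mgrid[0:480,0:640]
    xd=(u-p['cx'])/p['fx']; yd=(v-p['cy'])/p['fy']; x,y=xd.copy(),yd.copy()
    for _ in range(8):
        s=1+p['k1']*(x*x+y*y); x=xd/s;y=yd/s
    d=p['depth']; P=np.stack([x*d,y*d,d],-1)
    if 'hand_eye' in p:
        T=np.array(p['hand_eye']); P=P@T[:3,:3].T+T[:3,3]
        return P@rot(st['eef_rot']).T+np.array(st['position'])
    r=np.array(p['rotation']); r=r if r.shape==(3,3) else rot(r)
    return P@r.T+np.array(p['position'])
def proj(p,W,st=None):
    W=np.atleast_2d(W)
    if 'hand_eye' in p:
        T=np.array(p['hand_eye']); W=(W-np.array(st['position']))@rot(st['eef_rot']); P=(W-T[:3,3])@T[:3,:3]
    else:
        r=np.array(p['rotation']); r=r if r.shape==(3,3) else rot(r); P=(W-np.array(p['position']))@r
    x=P[:,:2]/P[:,2:]; s=1+p['k1']*(x**2).sum(1,keepdims=True)
    return x*s*[p['fx'],p['fy']]+[p['cx'],p['cy']]
def save(p,n): cv2.imwrite('pics/'+n+'.png',p['color'][...,::-1])
E
python3 - <<'E'
from h import *
s=manip.get_state(); print(s)
for n in ['scene','side']:
    p=manip.camera(n); save(p,n+'0'); W=pts(p); np.savez(n+'0',W=W,c=p['color'])
    print(n,p['position'],p['rotation'],p['fx'],p['k1'])
    for q in ['rack','white_splint','blue_splint','yellow_splint','tape_roll','specimen_pot','steel_bowl','thermometer']:
        for d in manip.silhouettes(q,p)[:3]:
            m=d['pixels']&(p['depth']>0); print(q,round(d['confidence'],2),np.round(d['xy']),m.sum(),np.round(np.median(W[m],0),3) if m.any() else '')
E
```

```text
{'clock': 0.0, 'joint_pos': array([-1.39594130e-01,  3.14008278e-01,  4.49714389e-02,  1.30361916e+00,
       -8.44299242e-06,  1.43118773e+00]), 'dq': array([-0.00022707,  0.00092282,  0.00158378, -0.00049593, -0.00089954,
        0.00030925]), 'tau': array([-2.90074182e-03, -4.80629075e+01,  2.98531097e+01,  1.95313990e-02,
       -3.83516899e-04, -4.27451073e-05]), 'position': array([5.74476532e-01, 6.47389896e-05, 2.30401325e-01]), 'eef_rot': array([-7.40046894e-04,  7.07101358e-01,  7.07111593e-01, -5.62980299e-04]), 'wrist_force': array([ 0.1172984 ,  0.73122091, -0.45978858]), 'torque': array([-0.04201946, -0.0188331 , -0.00387299]), 'finger_force': 0.0, 'finger_gap': 0.08516488989438892}
scene [1.37107587 0.35967691 1.19813211] [-0.18986133  0.54310338  0.77236225 -0.26916158] 581.3103541894931 -0.01859030784987879
rack 0.66 [372. 275.] 1591 [0.573 0.186 0.011]
white_splint 0.72 [234. 162.] 916 [ 0.309 -0.317  0.012]
white_splint 0.68 [303. 197.] 743 [ 0.367 -0.065  0.012]
white_splint 0.68 [416. 223.] 1200 [0.351 0.239 0.011]
blue_splint 0.78 [208. 264.] 2795 [ 0.659 -0.212 
[... 315 characters left out ...]
[0.404 0.397 0.021]
side [ 0.24618326 -0.90853335  0.7217291 ] [-0.4685967   0.87129584 -0.12849382  0.06892045] 571.8828102317225 -0.08154412604354253
rack 0.82 [303. 219.] 2136 [0.522 0.207 0.027]
white_splint 0.86 [251. 424.] 2544 [ 0.307 -0.332  0.008]
white_splint 0.63 [222. 230.] 883 [0.344 0.22  0.021]
white_splint 0.62 [261. 321.] 1295 [ 0.369 -0.111  0.01 ]
blue_splint 0.77 [429. 328.] 3165 [ 0.645 -0.239  0.033]
blue_splint 0.64 [416. 248.] 609 [0.733 0.008 0.034]
yellow_splint 0.61 [341. 348.] 1827 [ 0.489 -0.228  0.009]
yellow_splint 0.17 [430. 330.] 3227 [ 0.645 -0.24   0.033]
tape_roll 0.56 [248. 264.] 666 [0.378 0.074 0.019]
thermometer 0.68 [231. 200.] 501 [0.389 0.381 0.019]
```

```bash
ls pics
```

```text
scene0.png
side0.png
```

View pics/scene0.png

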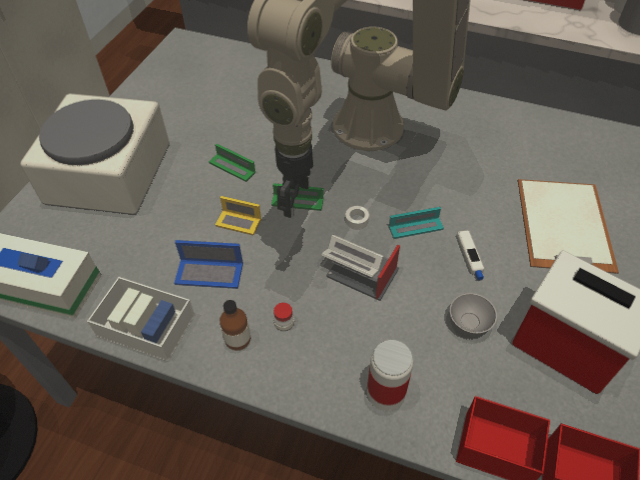

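View pics/side0.png

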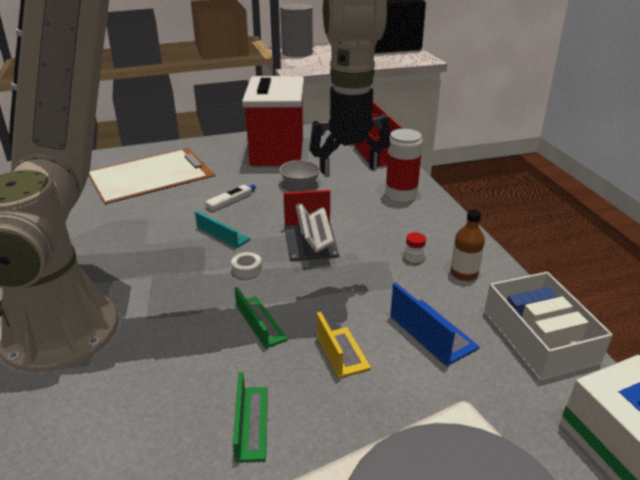

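The scene view shows the rack with the white splint at about (355,265) and its red plate at (388,270). The blue splint is at (208,264), upright leg on the robot's side. The side view shows the plate's inner face at (307,208), the white end at (318,235) and blue at (430,325). The green and turquoise pieces are look-alikes. Next I'll get coarse poses.

```bash
cat > a.py <<'E'
from h import *
for n in ['side','scene']:
    z=np.load(n+'0.npz'); W=z['W']; hsv=cv2.cvtColor(z['c'],cv2.COLOR_RGB2HSV); H,S,V=[hsv[...,i].astype(int) for i in range(3)]
    near=lambda c,r:(np.hypot(W[...,0]-c[0],W[...,1]-c[1])<r)
    red=((H<8)|(H>172))&(S>140)&near((.55,.2),.14)&(W[...,2]>.005)&(W[...,2]<.12)
    P=W[red]; print(n,'red',len(P),np.percentile(P,[2,50,98],axis=0).round(3).tolist())
    r=cv2.minAreaRect(P[:,:2].astype(np.float32)); print(r)
    wh=(S<60)&(V>120)&near((.55,.18),.14)&(W[...,2]>.025)&(W[...,2]<.11)
    P=W[wh]; print('white',len(P),np.percentile(P,[2,50,98],axis=0).round(3).tolist()); print(cv2.minAreaRect(P[:,:2].astype(np.float32)))
    bl=(H>105)&(H<130)&(S>120)&near((.65,-.22),.14)&(W[...,2]<.11)
    P=W[bl]; up=P[P[:,2]>.03]
    print('blue',len(P),np.percentile(P,[2,50,98],axis=0).round(3).tolist(),cv2.minAreaRect(P[:,:2].astype(np.float32)))
    print('up',len(up),cv2.minAreaRect(up[:,:2].astype(np.float32)),up[:,2].max())
E
python3 a.py
```

```text
side red 947 [[0.499, 0.204, 0.014], [0.543, 0.215, 0.069], [0.599, 0.225, 0.095]]
((0.5501001477241516, 0.21454472839832306), (0.015912992879748344, 0.10556226968765259), 80.50080871582031)
white 699 [[0.509, 0.054, 0.043], [0.544, 0.119, 0.058], [0.578, 0.205, 0.076]]
((0.5456534624099731, 0.13520900905132294), (0.1671285480260849, 0.0660765990614891), 78.13320922851562)
blue 2848 [[0.616, -0.296, 0.004], [0.643, -0.235, 0.038], [0.722, -0.149, 0.081]] ((0.6724821329116821, -0.21227894723415375), (0.0841304361820221, 0.1608804315328598), 15.315430641174316)
up 1652 ((0.6382194757461548, -0.22134532034397125), (0.012410872615873814, 0.16025790572166443), 15.701776504516602) 0.08298404421534367
scene red 197 [[0.505, 0.208, 0.026], [0.567, 0.217, 0.092], [0.608, 0.227, 0.1]]
((0.5550771355628967, 0.21719495952129364), (0.007927542552351952, 0.11006778478622437), 80.48470306396484)
white 978 [[0.513, 0.056, 0.043], [0.54, 0.126, 0.06], [0.581, 0.193, 0.078]]
((0.5450916290283203, 0.12377911061048508), (0.1411033272743225, 0.06786610186100006), 82.76714324951172)
blue 933 [[0.622, -0.29, 0.003], [0.659, -0.204, 0.01], [0.727, -0.131, 0.084]] ((0.6761459708213806, -0.20971868932247162), (0.08659727871417999, 0.1585615575313568), 15.992362022399902)
up 206 ((0.6414974927902222, -0.21872320771217346), (0.015020682476460934, 0.1554410755634308), 15.99236011505127) 0.08911209560181499
```

```bash
cat > w.py <<'E'
import sys
from h import *
s=manip.get_state(); p=manip.camera('wrist'); W=pts(p,s); n=sys.argv[1]; save(p,n); np.savez(n,W=W,c=p['color'])
print(np.round(s['position'],4),np.round(s['eef_rot'],4),s['clock'],np.round(p['hand_eye'],3).tolist())
hsv=cv2.cvtColor(p['color'],cv2.COLOR_RGB2HSV); H,S,V=[hsv[...,i].astype(int) for i in range(3)]
ok=p['depth']>0
for k,m in dict(red=((H<8)|(H>172))&(S>140),white=(S<60)&(V>120),blue=(H>105)&(H<130)&(S>120)).items():
    m=m&ok&(W[...,2]>.006)&(W[...,2]<.11)
    if m.sum()>50:
        P=W[m]; print(k,m.sum(),np.percentile(P,[1,50,99],axis=0).round(3).tolist())
        print(cv2.minAreaRect(P[:,:2].astype(np.float32)))
E
python3 w.py w0
```

```text
[ 0.5751 -0.      0.2313] [1.000e-04 7.071e-01 7.071e-01 1.000e-04] 0.9 [[-0.001, -0.951, -0.309, 0.079], [1.0, -0.001, -0.0, -0.001], [0.0, -0.309, 0.951, -0.143], [0.0, 0.0, 0.0, 1.0]]
red 2104 [[0.718, 0.004, 0.043], [0.737, 0.024, 0.055], [0.759, 0.044, 0.057]]
((0.7393004298210144, 0.022991720587015152), (0.041453491896390915, 0.04338390380144119), 76.45699310302734)
white 16302 [[0.315, -0.336, 0.007], [0.539, 0.079, 0.047], [0.862, 0.163, 0.077]]
((0.5825222730636597, -0.08202216029167175), (0.6493328809738159, 0.5068309307098389), 7.63237190246582)
blue 3404 [[0.614, -0.287, 0.006], [0.651, -0.176, 0.008], [0.723, -0.126, 0.081]]
((0.7583040595054626, -0.18359991908073425), (0.25730186700820923, 0.16119344532489777), 16.222902297973633)
```

View pics/w0.png

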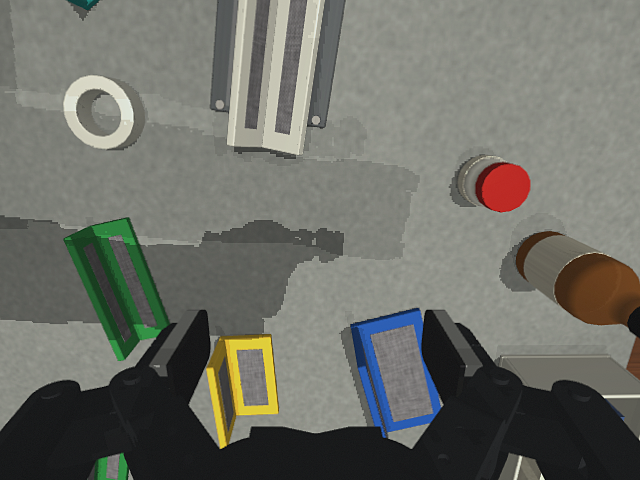

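The wrist view shows the white splint's free end at row ~150 (columns 230–303) inside the rack, and blue at (400,370). I'll fit planes to the white legs and to blue.

```bash
cat > fit.py <<'E'
from h import *
def plane(P,n0,tol=.003,it=12):
    n=np.array(n0,float);n/=np.linalg.norm(n); c=np.median(P@n); t=.012
    for _ in range(it):
        m=abs(P@n-c)<t; Q=P[m]; q=Q.mean(0); u=np.linalg.svd(Q-q,full_matrices=False)[2][2]; n=u*np.sign(u@n); c=n@q; t=max(tol,t*.75)
    return n,c,m
def line(a,b):
    d=np.cross(a[0],b[0]); d/=np.linalg.norm(d); x=np.linalg.lstsq(np.array([a[0],b[0],d]),np.array([a[1],b[1],0]),rcond=None)[0]; return d,x
E
python3 - <<'E'
from fit import *
z=np.load('w0.npz');W=z['W'];c=z['c'];hsv=cv2.cvtColor(c,cv2.COLOR_RGB2HSV).astype(int)
# leg regions by box in world, z>38mm
v,u=np.mgrid[0:480,0:640]
reg=(u>222)&(u<330)&(v<160)&(W[...,2]>.040)&(W[...,2]<.1)
P=W[reg]; print(len(P))
ax=np.array([np.cos(np.radians(80.5)),np.sin(np.radians(80.5)),0]);ay=np.array([-ax[1],ax[0],0]);az=np.array([0,0,1])
L=np.c_[P@ax,P@ay,P@az]
print(np.percentile(L,[1,50,99],axis=0).round(3))
# inner face normals: steep leg (+y) normal = (-.866 y + .5 z); shallow normal=(.5 y+.866 z)
for nm,n in (('steep',(0,-.866,.5)),('shal',(0,.5,.866))):
    n=np.array(n); d=L@n
    h,e=np.histogram(d,bins=np.arange(d.min(),d.max()+.001,.001)); c0=e[h.argmax()]+.0005
    m=abs(d-c0)<.004
    pl=plane(P[m],n[0]*ax+n[1]*ay+n[2]*az,tol=.0025); print(nm,h.max(),m.sum(),pl[0].round(3),round(pl[1],4))
    (A:=globals().setdefault('A',[])).append(pl)
d,x=line(*A); d=d*np.sign(d[1]); 
t=(0.10-x[1])/d[1]; print('inner line dir',d.round(4),'yaw',np.degrees(np.arctan2(d[1],d[0])),'pt y=.1',x+t*d)
wm=reg&(hsv[...,1]<60)&(hsv[...,2]>120); s=W[wm]@ax
print('end along ax',np.percentile(s,[0,.5,1,2,5]).round(4))
# blue
bl=(hsv[...,0]>105)&(hsv[...,0]<130)&(hsv[...,1]>120)&(W[...,0]<.75)&(u<440)
B=W[bl]; up=B[B[:,2]>.072]; print('blue top',len(up),cv2.minAreaRect(up[:,:2].astype(np.float32)),np.percentile(up[:,2],[5,50,95]))
fl=B[(B[:,2]<.02)]; print('flat',len(fl),cv2.minAreaRect(fl[:,:2].astype(np.float32)))
E
```

```text
12739
[[ 0.145 -0.546  0.045]
 [ 0.203 -0.512  0.059]
 [ 0.255 -0.481  0.077]]
steep 2240 5746 [ 0.839 -0.133  0.527] 0.4596
shal 2817 6742 [-0.48   0.073  0.874] -0.2094
inner line dir [0.1552 0.9879 0.0027] yaw 81.0738524052215 pt y=.1 [0.53477089 0.1        0.04565204]
end along ax [0.143  0.1438 0.1443 0.1452 0.148 ]
blue top 660 ((0.6097599864006042, -0.07428571581840515), (0.09368284046649933, 0.30272677540779114), 29.110149383544922) [0.07769409 0.07977186 0.30758184]
flat 2739 ((0.6699120402336121, -0.20927780866622925), (0.08518000692129135, 0.16054566204547882), 15.235710144042969)
```

Emit:
play_rows(commands=[[[12.5, -26, 20, 0, 0, 0.0785], [12.5, -26, 20, 0, 0, 0.0785], [0, 0, 36, 0, 0, 0], [0, 0, 36, 0, 0, 0], [0, 0, 36, 0, 0, 0], [0, 0, 30, 0, 0, 0], [0, 0, 10, 0, 0, 0], [0, 0, 0, 0, 0, 0]]], grip=-1)

```text
clock: 1.62
position: [0.5216, 0.0272, 0.0408]
eef_rot: [-0.002, 0.76, 0.649, -0.002]
wrist_force: [-1.0, -0.3, 0.6]
finger_gap: -0.0004
finger_force: 0.0
```

Emit:
play_rows(commands=[[[0, 2, 11, 0, 0, 0], [7, 0, 0, 0, 0, 0], [7, 0, 0, 0, 0, 0], [3, 0, 0, 0, 0, 0], [2, 0, 0, 0, 0, 0], [2, 0, 0, 0, 0, 0], [2, 0, 0, 0, 0, 0], [2, 0, 0, 0, 0, 0]]])

```text
clock: 2.28
position: [0.5307, 0.051, 0.033]
eef_rot: [0.001, 0.761, 0.649, 0.0]
wrist_force: [0.2, -3.8, 2.3]
finger_gap: -0.0001
finger_force: 1.8
```

Emit:
play_rows(commands=[[[2, 0, 0, 0, 0, 0], [2, 0, 0, 0, 0, 0], [1.5, 0, 0, 0, 0, 0], [1, 0, 0, 0, 0, 0], [0, 0, 0, 0, 0, 0]]])

```text
clock: 2.7
position: [0.5312, 0.0581, 0.0324]
eef_rot: [-0.0, 0.76, 0.649, 0.0]
wrist_force: [0.5, -1.4, 0.1]
finger_gap: -0.0005
finger_force: 0.5
```

Emit:
play_rows(commands=[[[1, 0, 0, 0, 0, 0], [1, 0, 0, 0, 0, 0], [0.5, 0, 0, 0, 0, 0], [0, 0, 0, 0, 0, 0]]])

```text
clock: 3.03
position: [0.5314, 0.0605, 0.0322]
eef_rot: [-0.0, 0.76, 0.65, 0.0]
wrist_force: [1.5, -2.7, 1.1]
finger_gap: 0.0002
finger_force: 1.0
```

Emit:
play_rows(commands=[[[0.7, 0, 0, 0, 0, 0], [0.7, 0, 0, 0, 0, 0], [0, 0, 0, 0, 0, 0]]])

```text
clock: 3.28
position: [0.5316, 0.0619, 0.0322]
eef_rot: [-0.0, 0.76, 0.65, 0.0]
wrist_force: [1.4, -1.9, 0.4]
finger_gap: 0.0001
finger_force: 0.8
```

Emit:
play_rows(commands=[[[0.7, 0, 0, 0, 0, 0], [0.7, 0, 0, 0, 0, 0], [0, 0, 0, 0, 0, 0]]])

```text
clock: 3.53
position: [0.5317, 0.0633, 0.0322]
eef_rot: [-0.0, 0.76, 0.65, 0.0]
wrist_force: [1.0, -0.6, 0.2]
finger_gap: -0.0001
finger_force: 0.5
```

Emit:
play_rows(commands=[[[0.7, 0, 0, 0, 0, 0], [0.7, 0, 0, 0, 0, 0], [0, 0, 0, 0, 0, 0]]])

```text
clock: 3.78
position: [0.5319, 0.0647, 0.0322]
eef_rot: [-0.0, 0.76, 0.65, -0.0]
wrist_force: [0.5, -0.7, 0.4]
finger_gap: -0.0002
finger_force: 0.4
```

Emit:
play_rows(commands=[[[0.7, 0, 0, 0, 0, 0], [0.7, 0, 0, 0, 0, 0], [0, 0, 0, 0, 0, 0]]])

```text
clock: 4.03
position: [0.532, 0.0653, 0.0322]
eef_rot: [0.0, 0.76, 0.649, -0.001]
wrist_force: [0.5, -3.9, -0.5]
finger_gap: 0.0003
finger_force: 2.3
```

Emit:
play_rows(commands=[[[0.7, 0, 0, 0, 0, 0], [0.7, 0, 0, 0, 0, 0], [0, 0, 0, 0, 0, 0]]])

```text
clock: 4.28
position: [0.532, 0.0653, 0.0323]
eef_rot: [0.001, 0.761, 0.649, -0.002]
wrist_force: [-1.3, -10.1, -0.1]
finger_gap: -0.0
finger_force: 4.7
```

Emit:
play_rows(commands=[[[-10, 0, 0, 0, 0, 0], [-10, 0, -10, 0, 0, 0], [0, 0, -40, 0, 0, -0.107], [0, 0, -40, 0, 0, -0.107], [0, 0, -40, 0, 0, -0.107], [0, 0, -40, 0, 0, -0.107], [-20, 2, 0, 0, 0, 0], [-36, 4, 0, 0, 0, 0], [-38, 4, 0, 0, 0, 0], [-38, 5, 0, 0, 0, 0]]])

```text
clock: 5.12
position: [0.5794, -0.0768, 0.204]
eef_rot: [0.001, 0.605, 0.797, 0.001]
wrist_force: [0.8, 1.1, -0.2]
finger_gap: 0.0
finger_force: 0.0
```

Emit:
play_rows(commands=[[[-38, 5, 0, 0, 0, 0], [-38, 5, 0, 0, 0, 0], [-38, 4, 0, 0, 0, 0], [-30, 3, 0, 0, 0, 0], [-10, 1, 0, 0, 0, 0], [0, 0, 0, 0, 0, 0], [0, 0, 0, 0, 0, 0]]], grip=1)

```text
clock: 5.7
position: [0.6371, -0.2193, 0.2023]
eef_rot: [-0.001, 0.606, 0.796, 0.0]
wrist_force: [0.5, 0.5, 0.7]
finger_gap: 0.0833
finger_force: 0.0
```

```bash
python3 w.py w1
cat > b.py <<'E'
import sys
from fit import *
z=np.load(sys.argv[1]+'.npz');W=z['W'];hsv=cv2.cvtColor(z['c'],cv2.COLOR_RGB2HSV).astype(int)
bl=(hsv[...,0]>105)&(hsv[...,0]<130)&(hsv[...,1]>110)&(np.hypot(W[...,0]-.65,W[...,1]+.22)<.14)
B=W[bl]; top=B[abs(B[:,2]-.08)<.006]; fl=B[(B[:,2]<.013)&(B[:,2]>0)]
for n,q in(('top',top),('flat',fl)): print(n,len(q),cv2.minAreaRect(q[:,:2].astype(np.float32)),np.median(q[:,2]))
E
python3 b.py w1
```

```text
[ 0.6371 -0.2193  0.2023] [-6.000e-04  6.055e-01  7.958e-01  5.000e-04] 5.7 [[-0.001, -0.951, -0.309, 0.079], [1.0, -0.001, -0.0, -0.001], [-0.0, -0.309, 0.951, -0.143], [0.0, 0.0, 0.0, 1.0]]
white 8705 [[0.484, -0.309, 0.007], [0.801, -0.236, 0.068], [0.922, -0.078, 0.076]]
((0.6625512838363647, -0.2733500003814697), (0.5424851179122925, 0.42106324434280396), 10.308486938476562)
blue 7592 [[0.618, -0.29, 0.006], [0.657, -0.201, 0.008], [0.891, -0.127, 0.081]]
((0.7609441876411438, -0.19243521988391876), (0.2708536386489868, 0.16510139405727386), 10.745244026184082)
top 2158 ((0.6383749842643738, -0.2190062403678894), (0.007631814572960138, 0.15949544310569763), 15.830537796020508) 0.07989915234892285
flat 5245 ((0.6781920790672302, -0.20788952708244324), (0.07020015269517899, 0.1600651890039444), 15.850852012634277) 0.007967454996000156
```

View pics/w1.png

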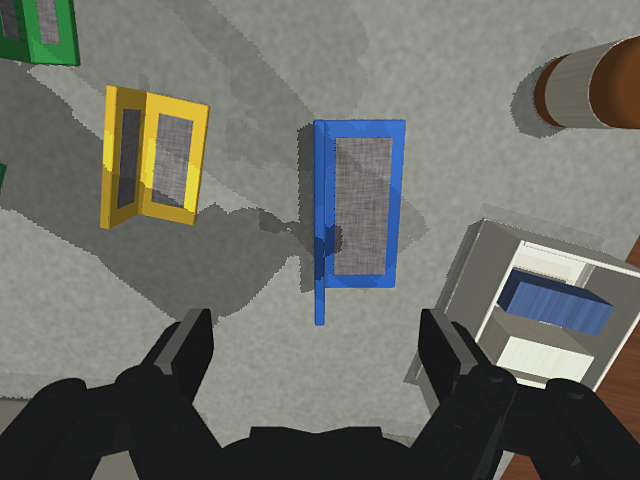

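Emit:
play_rows(commands=[[[0, 1.3, 30, 0, 0, -0.007], [0, 0, 35, 0, 0, 0], [0, 0, 35, 0, 0, 0], [0, 0, 30, 0, 0, 0], [0, 0, 16, 0, 0, 0], [0, 0, 6, 0, 0, 0], [0, 0, 0, 0, 0, 0]]])

```text
clock: 6.33
position: [0.6375, -0.2166, 0.0491]
eef_rot: [-0.002, 0.601, 0.799, -0.0]
wrist_force: [-0.9, -0.1, 0.1]
finger_gap: 0.0855
finger_force: 0.0
```

Emit:
play_rows(commands=[[[0, 0, 0, 0, 0, 0], [0, 0, 0, 0, 0, 0], [0, 0, 0, 0, 0, 0], [0, 0, 0, 0, 0, 0], [0, 0, 0, 0, 0, 0], [0, 0, 0, 0, 0, 0], [0, 0, 0, 0, 0, 0], [0, 0, 0, 0, 0, 0]]], grip=-1, squeeze=60)

```text
clock: 7.0
position: [0.6395, -0.2192, 0.051]
eef_rot: [0.001, 0.602, 0.798, 0.0]
wrist_force: [1.3, 0.9, 3.2]
finger_gap: 0.0067
finger_force: 59.7
```

Emit:
play_rows(commands=[[[0, 0, -10, 0, 0, 0], [0, 0, -24, 0, 0, 0], [0, 0, -32, 0, 0, 0.07], [0, 0, -32, 0, 0, 0.1], [0, 0, -24, 0, 0, 0.1], [0, 0, -8, 0, 0, 0.1], [0, 0, 0, 0, 0, 0.065], [12, -6.5, 0, 0, 0, 0], [22, -12, 0, 0, 0, 0], [32, -17, 0, 0, 0, 0]]])

```text
clock: 7.83
position: [0.614, -0.1498, 0.1798]
eef_rot: [0.0, 0.762, 0.648, -0.0]
wrist_force: [0.0, 0.8, -2.8]
finger_gap: 0.007
finger_force: 58.8
```

Emit:
play_rows(commands=[[[35, -19, 0, 0, 0, 0], [35, -19, 0, 0, 0, 0], [35, -19, 0, 0, 0, 0], [35, -19, 0, 0, 0, 0], [35, -19, 0, 0, 0, 0], [32, -17, 0, 0, 0, 0], [28, -15, 0, 0, 0, 0], [16, -9, 0, 0, 0, 0], [6, -3.5, 0, 0, 0, 0], [0, 0, 0, 0, 0, 0]]])

```text
clock: 8.67
position: [0.5155, 0.1288, 0.1805]
eef_rot: [-0.0, 0.759, 0.651, -0.0]
wrist_force: [0.2, -0.9, -2.0]
finger_gap: 0.0071
finger_force: 58.8
```

Emit:
play_rows(commands=[[[0, 0, 0, -0.05, 0, 0], [0, 0, 0, -0.1, 0, 0], [0, 0, 0, -0.1, 0, 0], [0, 0, 0, -0.1, 0, 0], [0, 0, 0, -0.1, 0, 0], [0, 0, 0, -0.0736, 0, 0], [0, 0, 0, 0, 0, 0], [0, 0, 0, 0, 0, 0], [0, 0, 0, 0, 0, 0]]])

```text
clock: 9.42
position: [0.5181, 0.1268, 0.1815]
eef_rot: [0.197, 0.735, 0.627, 0.168]
wrist_force: [0.4, -0.2, -1.5]
finger_gap: 0.0071
finger_force: 59.3
```

```bash
python3 w.py w2
python3 - <<'E'
from fit import *
z=np.load('w2.npz');W=z['W'];hsv=cv2.cvtColor(z['c'],cv2.COLOR_RGB2HSV).astype(int)
s=manip.get_state();T=rot(s['eef_rot']);t=np.array(s['position'])
print('tool axes',T.T.round(3).tolist())
bl=(hsv[...,0]>105)&(hsv[...,0]<130)&(hsv[...,1]>110)&(np.linalg.norm(W-t,axis=-1)<.16)
L=(W[bl]-t)@T
print(len(L),np.percentile(L,[1,25,50,75,99],axis=0).round(4))
p=manip.camera('side'); save(p,'side1'); cv2.imwrite('pics/side1c.png',cv2.resize(p['color'][120:290,200:430,::-1],None,fx=3,fy=3))
np.savez('side1',W=pts(p),c=p['color'])
E
```

```text
[0.5181 0.1268 0.1815] [0.1968 0.7349 0.6268 0.168 ] 9.4167 [[-0.001, -0.951, -0.31, 0.079], [1.0, -0.001, -0.001, -0.001], [0.0, -0.31, 0.951, -0.143], [0.0, 0.0, 0.0, 1.0]]
red 4427 [[0.496, 0.024, 0.022], [0.547, 0.221, 0.094], [0.825, 0.268, 0.096]]
((0.7018307447433472, 0.20956465601921082), (0.24441729485988617, 0.3400355279445648), 49.82174301147461)
white 20675 [[0.36, -0.276, 0.007], [0.551, 0.106, 0.05], [0.92, 0.261, 0.077]]
((0.7532690167427063, 0.027183234691619873), (0.4521271586418152, 0.7043627500534058), 50.19264602661133)
blue 81 [[0.835, -0.248, 0.052], [0.876, -0.221, 0.053], [0.903, -0.219, 0.063]]
((0.8679258823394775, -0.23447836935520172), (0.07002165913581848, 0.030551578849554062), 0.33419638872146606)
tool axes [[0.158, 0.987, 0.001], [0.855, -0.137, 0.501], [0.494, -0.079, -0.866]]
18039 [[-0.0475 -0.0054 -0.0308]
 [ 0.0094 -0.0008 -0.0294]
 [ 0.0439  0.0098  0.0417]
 [ 0.0679  0.0634  0.0425]
 [ 0.0789  0.0732  0.0438]]
```

View pics/w2.png

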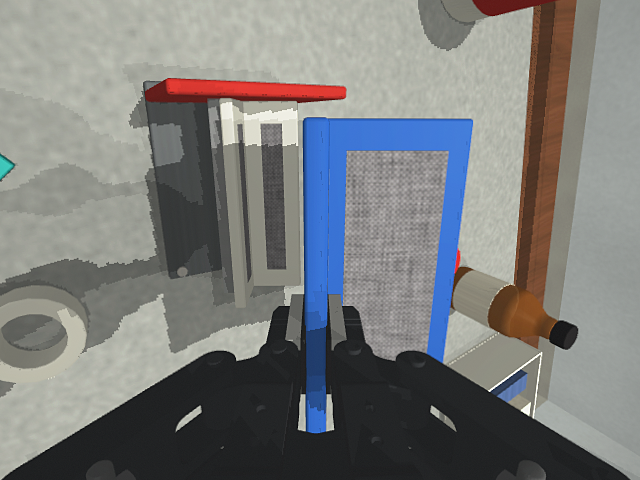

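View pics/side1c.png

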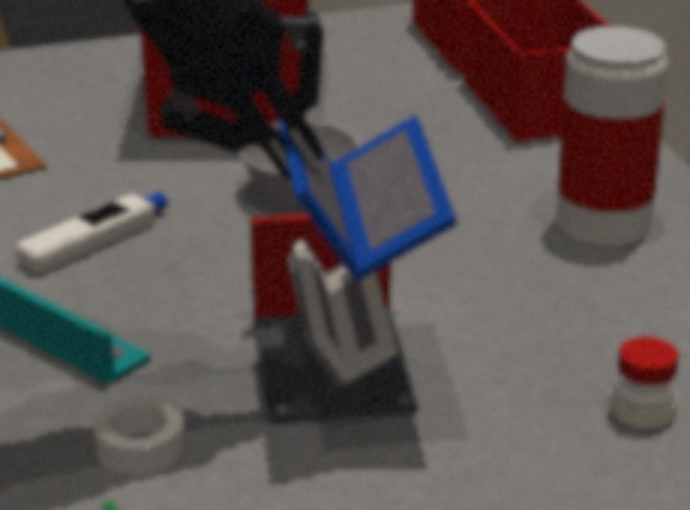

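The wrist view shows blue held squarely; the plate is at row ~88 and white sits home in the V at columns 210–300. The side crop confirms the tilt is right. I'll refine the white corner line and plate from this view.

Run:
```python
from fit import *
z=np.load('w2.npz');W=z['W'];hsv=cv2.cvtColor(z['c'],cv2.COLOR_RGB2HSV).astype(int);H,S,V=hsv[...,0],hsv[...,1],hsv[...,2]
y_=np.radians(80.9);ax=np.array([np.cos(y_),np.sin(y_),0]);ay=np.array([-ax[1],ax[0],0])
v,u=np.mgrid[0:480,0:640]
red=((H<8)|(H>172))&(S>140)&(u>140)&(u<350)&(v<110)&(W[...,2]>.088)&(W[...,2]<.1)
P=W[red];print('plate top',len(P),cv2.minAreaRect(P[:,:2].astype(np.float32)),np.percentile(P@ax,[1,5,95,99]))
reg=(u>205)&(u<300)&(v>100)&(v<310)&(W[...,2]>.044)&(W[...,2]<.08)
P=W[reg];L=np.c_[P@ax,P@ay,P[:,2]];A=[]
for n in((0,-.866,.5),(0,.5,.866)):
    n=np.array(n);d=L@n;h,e=np.histogram(d,bins=np.arange(d.min(),d.max()+.001,.001));m=abs(d-e[h.argmax()]-.0005)<.004
    A.append(plane(P[m],n[1]*ay+n[2]*np.array([0,0,1]),tol=.0025));print(h.max(),m.sum(),A[-1][0].round(3))
d,x=line(*A);d*=np.sign(d[1]);print(np.degrees(np.arctan2(d[1],d[0])),d.round(4),x+(.1359-x[1])/d[1]*d)
wm=reg&(S<60)&(V>100);print('white near end',np.percentile(W[wm]@ax,[.2,1,2,99,99.8]))
print('blue home mid s',np.array([.5405,.1359,0])@ax)
```

```text
plate top 2715 ((0.5497934818267822, 0.21835649013519287), (0.008186593651771545, 0.10958507657051086), 80.86792755126953) [0.29860854 0.29907647 0.30606391 0.30645967]
1995 4316 [ 0.811 -0.128  0.571]
4492 9407 [-0.49   0.077  0.868]
81.03510799320787 [ 0.1558  0.9878 -0.    ] [0.54138389 0.1359     0.04592161]
white near end [0.15960009 0.1608778  0.16235761 0.29784579 0.29859867]
blue home mid s 0.21967397168849717
```

Emit:
play_rows(commands=[[[0, -8, 13.9, 0, 0, 0], [0, -12, 20.8, 0, 0, 0], [0, -11, 19, 0, 0, 0], [0, -6, 10.4, 0, 0, 0], [0, -3, 5.2, 0, 0, 0], [0, -1, 1.7, 0, 0, 0], [0, 0, 0, 0, 0, 0], [0, 0, 0, 0, 0, 0]]])

```text
clock: 10.18
position: [0.5181, 0.1275, 0.0995]
eef_rot: [0.197, 0.734, 0.627, 0.169]
wrist_force: [0.2, -0.6, -2.8]
finger_gap: 0.0071
finger_force: 59.2
```

Emit:
play_rows(commands=[[[0, -0.75, 1.3, 0, 0, 0], [0, -0.75, 1.3, 0, 0, 0], [0, -0.75, 1.3, 0, 0, 0], [0, 0, 0, 0, 0, 0]]])

```text
clock: 10.52
position: [0.5165, 0.1274, 0.0939]
eef_rot: [0.197, 0.734, 0.627, 0.168]
wrist_force: [0.2, -0.4, -2.0]
finger_gap: 0.007
finger_force: 59.3
```

Emit:
play_rows(commands=[[[0, -0.5, 0.87, 0, 0, 0], [0, -0.5, 0.87, 0, 0, 0], [0, 0, 0, 0, 0, 0]]])

```text
clock: 10.77
position: [0.517, 0.1274, 0.0921]
eef_rot: [0.197, 0.734, 0.627, 0.168]
wrist_force: [0.9, -0.1, -1.3]
finger_gap: 0.0075
finger_force: 59.3
```

Emit:
play_rows(commands=[[[0, -0.4, 0.6, 0, 0, 0], [0, 0, 0, 0, 0, 0], [0, 0, 0, 0, 0, 0]]])

```text
clock: 11.02
position: [0.5172, 0.1274, 0.0916]
eef_rot: [0.197, 0.734, 0.627, 0.169]
wrist_force: [2.1, -0.3, -0.5]
finger_gap: 0.0072
finger_force: 59.2
```

Emit:
play_rows(commands=[[[0, -0.4, 0.6, 0, 0, 0], [0, 0, 0, 0, 0, 0], [0, 0, 0, 0, 0, 0]]])

```text
clock: 11.27
position: [0.5175, 0.1274, 0.0911]
eef_rot: [0.197, 0.734, 0.627, 0.169]
wrist_force: [3.6, -0.8, -0.1]
finger_gap: 0.0069
finger_force: 59.3
```

Emit:
play_rows(commands=[[[0, -0.4, 0.6, 0, 0, 0], [0, 0, 0, 0, 0, 0], [0, 0, 0, 0, 0, 0]]])

```text
clock: 11.52
position: [0.5175, 0.1274, 0.0909]
eef_rot: [0.198, 0.734, 0.627, 0.169]
wrist_force: [-0.7, -1.7, 5.8]
finger_gap: 0.007
finger_force: 60.3
```

Emit:
play_rows(commands=[[[0, 0.4, -0.6, 0, 0, 0], [2, 0, 0, 0, 0, 0], [2, 0, 0, 0, 0, 0], [2, 0, 0, 0, 0, 0], [1.5, 0, 0, 0, 0, 0], [1, 0, 0, 0, 0, 0], [0, 0, 0, 0, 0, 0]]])

```text
clock: 12.1
position: [0.5186, 0.1349, 0.0911]
eef_rot: [0.198, 0.735, 0.627, 0.168]
wrist_force: [1.0, -5.5, 4.5]
finger_gap: 0.007
finger_force: 59.9
```

Emit:
play_rows(commands=[[[0.7, 0, 0, 0, 0, 0], [0.7, 0, 0, 0, 0, 0], [0, 0, 0, 0, 0, 0]]])

```text
clock: 12.35
position: [0.5188, 0.1361, 0.0911]
eef_rot: [0.198, 0.735, 0.627, 0.168]
wrist_force: [1.1, -5.8, 5.1]
finger_gap: 0.0072
finger_force: 60.0
```

Emit:
play_rows(commands=[[[0.7, 0, 0, 0, 0, 0], [0, 0, 0, 0, 0, 0], [0, 0, 0, 0, 0, 0]]])

```text
clock: 12.6
position: [0.5189, 0.1367, 0.0911]
eef_rot: [0.198, 0.735, 0.627, 0.168]
wrist_force: [1.3, -5.5, 5.2]
finger_gap: 0.007
finger_force: 60.0
```

Emit:
play_rows(commands=[[[0.7, 0, 0, 0, 0, 0], [0, 0, 0, 0, 0, 0], [0, 0, 0, 0, 0, 0]]])

```text
clock: 12.85
position: [0.519, 0.1375, 0.0911]
eef_rot: [0.198, 0.735, 0.627, 0.168]
wrist_force: [1.3, -5.6, 4.7]
finger_gap: 0.0071
finger_force: 60.0
```

Emit:
play_rows(commands=[[[0.5, 0, 0, 0, 0, 0], [0, 0, 0, 0, 0, 0], [0, 0, 0, 0, 0, 0]]])

```text
clock: 13.1
position: [0.5191, 0.1379, 0.0911]
eef_rot: [0.198, 0.735, 0.627, 0.168]
wrist_force: [1.3, -6.4, 5.4]
finger_gap: 0.0071
finger_force: 60.0
```

Emit:
play_rows(commands=[[[0.5, 0, 0, 0, 0, 0], [0, 0, 0, 0, 0, 0], [0, 0, 0, 0, 0, 0]]])

```text
clock: 13.35
position: [0.5191, 0.1384, 0.0911]
eef_rot: [0.198, 0.735, 0.626, 0.168]
wrist_force: [0.9, -6.2, 5.2]
finger_gap: 0.0072
finger_force: 60.0
```

Emit:
play_rows(commands=[[[0.5, 0, 0, 0, 0, 0], [0, 0, 0, 0, 0, 0], [0, 0, 0, 0, 0, 0]]])

```text
clock: 13.6
position: [0.5191, 0.1386, 0.0911]
eef_rot: [0.199, 0.735, 0.626, 0.168]
wrist_force: [1.0, -6.2, 5.2]
finger_gap: 0.0072
finger_force: 60.1
```

Emit:
play_rows(commands=[[[0.5, 0, 0, 0, 0, 0], [0, 0, 0, 0, 0, 0], [0, 0, 0, 0, 0, 0]]])

```text
clock: 13.85
position: [0.5191, 0.1386, 0.0911]
eef_rot: [0.199, 0.735, 0.626, 0.167]
wrist_force: [-0.5, -8.7, 7.1]
finger_gap: 0.0066
finger_force: 60.3
```

Emit:
play_rows(commands=[[[0.5, 0, 0, 0, 0, 0], [0, 0, 0, 0, 0, 0], [0, 0, 0, 0, 0, 0]]])

```text
clock: 14.1
position: [0.5192, 0.1386, 0.0911]
eef_rot: [0.199, 0.735, 0.626, 0.167]
wrist_force: [-0.2, -10.0, 6.6]
finger_gap: 0.007
finger_force: 60.5
```

Emit:
play_rows(commands=[[[-0.7, 0, 0, 0, 0, 0], [0, 0, 0, 0, 0, 0], [0, 0, 0, 0, 0, 0], [0, 0, 0, 0, 0, 0], [0, 0, 0, 0, 0, 0], [0, 0, 0, 0, 0, 0]]], grip=-0.2)

```text
clock: 14.6
position: [0.5183, 0.1406, 0.0901]
eef_rot: [0.197, 0.734, 0.628, 0.168]
wrist_force: [0.5, -0.1, -0.5]
finger_gap: 0.034
finger_force: 0.0
```

Emit:
play_rows(commands=[[[0, 0, -5, 0, 0, 0], [0, 0, -15, 0, 0, 0], [0, 0, -25, 0, 0, 0], [0, 0, -30, 0, 0, 0], [0, 0, -30, 0, 0, 0], [0, 0, -15, 0, 0, 0], [0, 0, 0, 0, 0, 0], [0, 0, 0, 0, 0, 0]]])

```text
clock: 15.27
position: [0.4597, 0.1502, 0.1956]
eef_rot: [0.197, 0.734, 0.627, 0.17]
wrist_force: [0.0, 1.2, -0.2]
finger_gap: 0.0343
finger_force: 0.0
```

```bash
python3 w.py w3
python3 - <<'E'
from fit import *
p=manip.camera('side'); cv2.imwrite('pics/side2c.png',cv2.resize(p['color'][150:280,240:400,::-1],None,fx=4,fy=4))
z=np.load('w3.npz');W=z['W'];hsv=cv2.cvtColor(z['c'],cv2.COLOR_RGB2HSV).astype(int);H,S,V=hsv[...,0],hsv[...,1],hsv[...,2]
y_=np.radians(80.9);ax=np.array([np.cos(y_),np.sin(y_),0]);ay=np.array([-ax[1],ax[0],0])
near=np.linalg.norm(W-np.array([.541,.135,.07]),axis=-1)<.14
P=W[near&(W[...,2]>.03)&(H>105)&(H<130)&(S>110)];L=np.c_[P@ax,P@ay,P[:,2]];A=[]
print(len(P),'s range',np.percentile(L[:,0],[.5,99.5]))
for n in((0,-.866,.5),(0,.5,.866)):
    n=np.array(n);d=L@n;h,e=np.histogram(d,bins=np.arange(d.min(),d.max()+.001,.001));m=abs(d-e[h.argmax()]-.0005)<.004
    A.append(plane(P[m],n[1]*ay+n[2]*np.array([0,0,1]),tol=.0025));print(h.max(),m.sum(),A[-1][0].round(3))
d,x=line(*A);d*=np.sign(d[1]);print(np.degrees(np.arctan2(d[1],d[0])),d.round(4),'inner blue corner',x+(.1359-x[1])/d[1]*d)
E
```

```text
[0.4597 0.1502 0.1956] [0.1973 0.7341 0.6273 0.1695] 15.2667 [[-0.001, -0.951, -0.31, 0.079], [1.0, -0.001, -0.001, -0.001], [0.0, -0.31, 0.951, -0.143], [0.0, 0.0, 0.0, 1.0]]
red 5855 [[0.495, 0.008, 0.021], [0.786, 0.257, 0.077], [0.821, 0.293, 0.108]]
((0.7305125594139099, 0.17741629481315613), (0.2551490366458893, 0.4133862853050232), 46.64992904663086)
white 18598 [[0.351, -0.268, 0.007], [0.566, 0.103, 0.063], [0.918, 0.247, 0.086]]
((0.6400793790817261, -0.09429877996444702), (0.5413930416107178, 0.7679249048233032), 6.629452705383301)
blue 6038 [[0.534, -0.22, 0.056], [0.581, 0.149, 0.075], [0.858, 0.21, 0.092]]
((0.6874819993972778, -0.03846868872642517), (0.15193310379981995, 0.5852979421615601), 33.937496185302734)
8622 s range [0.14010729 0.29807326]
347 2554 [-0.463  0.073  0.884]
3026 5962 [-0.494  0.077  0.866]
81.03268616054979 [1.559e-01 9.878e-01 5.000e-04] inner blue corner [2.29665503 0.1359     1.05527077]
```

View pics/side2c.png

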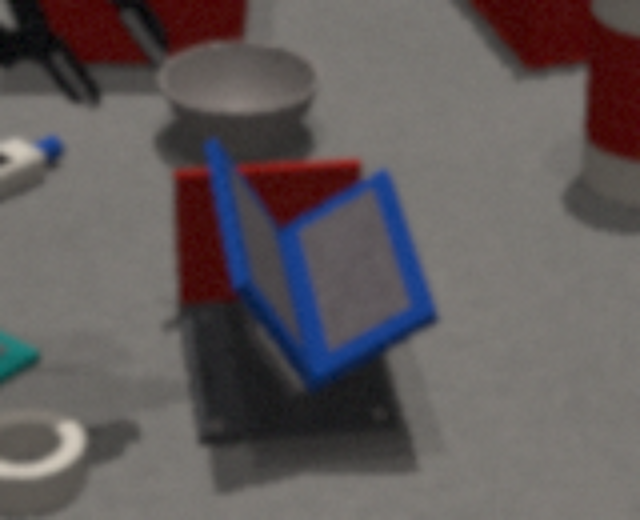

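View pics/w3.png

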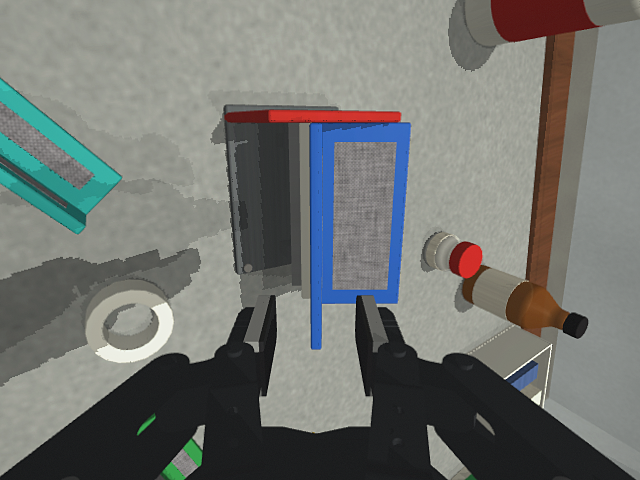

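Blue's leg planes match the nested attitude, and its end is at the plate (side crop and wrist view, row ~122). Next: shut the fingers, tilt them to the bisector, go over the corner and press.

Emit:
play_rows(commands=[[[0, 0, 0, 0.1, 0, 0], [0, 0, 0, 0.12, 0, 0], [0, 0, 0, 0.12, 0, 0], [0, 0, 0, 0.12, 0, 0], [0, 0, 0, 0.12, 0, 0], [0, 0, 0, 0.12, 0, 0], [0, 0, 0, 0.085, 0, 0], [0, 0, 0, 0, 0, 0], [0, 0, 0, 0, 0, 0]]], grip=-1)

```text
clock: 16.12
position: [0.4598, 0.1491, 0.191]
eef_rot: [-0.1, 0.754, 0.643, -0.087]
wrist_force: [-1.4, 0.2, -0.0]
finger_gap: -0.0001
finger_force: 0.0
```

Emit:
play_rows(commands=[[[1, 15, 1, 0, 0, 0], [1, 28, 2, 0, 0, 0], [1, 28, 2, 0, 0, 0], [1.2, 16, 1, 0, 0, 0], [0, 6.5, 0, 0, 0, 0], [0, 0, 0, 0, 0, 0], [0, 0, 0, 0, 0, 0], [0, 0, 0, 0, 0, 0]]])

```text
clock: 16.78
position: [0.5465, 0.1404, 0.1653]
eef_rot: [-0.099, 0.754, 0.644, -0.084]
wrist_force: [-0.2, -0.6, 0.3]
finger_gap: -0.0001
finger_force: 0.0
```

Emit:
play_rows(commands=[[[0, 7, 20, 0, 0, 0], [0, 7.5, 26, 0, 0, 0], [0, 5, 18, 0, 0, 0], [0, 2, 8, 0, 0, 0], [0, 1.2, 4.5, 0, 0, 0], [0, 0, 0, 0, 0, 0], [0, 0, 0, 0, 0, 0]]])

```text
clock: 17.37
position: [0.5501, 0.1398, 0.0858]
eef_rot: [-0.099, 0.754, 0.644, -0.084]
wrist_force: [0.7, 0.5, 0.2]
finger_gap: -0.0005
finger_force: 0.0
```

Emit:
play_rows(commands=[[[0, 0.5, 2, 0, 0, 0], [0, 0.5, 2, 0, 0, 0], [0, 0.5, 2, 0, 0, 0], [0, 0.25, 1, 0, 0, 0], [0, 0, 0, 0, 0, 0]]])

```text
clock: 17.78
position: [0.5496, 0.1397, 0.0772]
eef_rot: [-0.099, 0.754, 0.644, -0.085]
wrist_force: [0.7, -0.2, -0.8]
finger_gap: 0.0001
finger_force: 0.0
```

Emit:
play_rows(commands=[[[0, -1.2, 1, 0, 0, 0], [0, 0.25, 1, 0, 0, 0], [0, 0.25, 1, 0, 0, 0], [0, 0.25, 1, 0, 0, 0], [0, 0, 0, 0, 0, 0]]])

```text
clock: 18.2
position: [0.5481, 0.1399, 0.0734]
eef_rot: [-0.099, 0.754, 0.644, -0.085]
wrist_force: [-0.8, -0.5, 0.2]
finger_gap: -0.0001
finger_force: 0.0
```

Emit:
play_rows(commands=[[[0, 0.25, 1, 0, 0, 0], [0, 0.25, 1, 0, 0, 0], [0, 0, 0, 0, 0, 0]]])

```text
clock: 18.45
position: [0.5481, 0.1399, 0.0713]
eef_rot: [-0.099, 0.754, 0.644, -0.085]
wrist_force: [0.4, 0.1, 0.3]
finger_gap: 0.0
finger_force: 0.0
```

Emit:
play_rows(commands=[[[0, 0.2, 0.7, 0, 0, 0], [0, 0.2, 0.7, 0, 0, 0], [0, 0, 0, 0, 0, 0]]])

```text
clock: 18.7
position: [0.5482, 0.1399, 0.07]
eef_rot: [-0.099, 0.754, 0.644, -0.085]
wrist_force: [-0.5, -0.1, -0.4]
finger_gap: -0.0006
finger_force: 0.0
```

Emit:
play_rows(commands=[[[0, 0.2, 0.7, 0, 0, 0], [0, 0, 0, 0, 0, 0]]])

```text
clock: 18.87
position: [0.5482, 0.1399, 0.0693]
eef_rot: [-0.099, 0.754, 0.644, -0.085]
wrist_force: [0.3, -0.1, -0.7]
finger_gap: -0.0001
finger_force: 0.0
```

Emit:
play_rows(commands=[[[0, 0.2, 0.7, 0, 0, 0], [0, 0, 0, 0, 0, 0]]])

```text
clock: 19.03
position: [0.5482, 0.1399, 0.0685]
eef_rot: [-0.099, 0.754, 0.644, -0.085]
wrist_force: [0.2, 1.0, -0.0]
finger_gap: -0.0001
finger_force: 0.0
```

Emit:
play_rows(commands=[[[0, 0.2, 0.7, 0, 0, 0], [0, 0, 0, 0, 0, 0]]])

```text
clock: 19.2
position: [0.5482, 0.1399, 0.0678]
eef_rot: [-0.099, 0.754, 0.644, -0.085]
wrist_force: [-0.5, 0.4, 0.8]
finger_gap: -0.0001
finger_force: 0.0
```

Emit:
play_rows(commands=[[[0, 0.2, 0.7, 0, 0, 0], [0, 0, 0, 0, 0, 0]]])

```text
clock: 19.37
position: [0.5482, 0.1399, 0.0671]
eef_rot: [-0.099, 0.754, 0.644, -0.085]
wrist_force: [0.3, 0.9, 0.0]
finger_gap: -0.0002
finger_force: 0.0
```

Emit:
play_rows(commands=[[[0, 0.2, 0.7, 0, 0, 0], [0, 0, 0, 0, 0, 0]]])

```text
clock: 19.53
position: [0.5483, 0.1399, 0.0663]
eef_rot: [-0.099, 0.754, 0.644, -0.085]
wrist_force: [-0.3, 0.6, 0.6]
finger_gap: 0.0001
finger_force: 0.0
```

Emit:
play_rows(commands=[[[0, 0.2, 0.7, 0, 0, 0], [0, 0, 0, 0, 0, 0]]])

```text
clock: 19.7
position: [0.5483, 0.1399, 0.0656]
eef_rot: [-0.099, 0.754, 0.644, -0.085]
wrist_force: [0.6, -0.2, -0.8]
finger_gap: 0.0003
finger_force: 0.0
```

Emit:
play_rows(commands=[[[0, 0.2, 0.7, 0, 0, 0], [0, 0, 0, 0, 0, 0]]])

```text
clock: 19.87
position: [0.5483, 0.1399, 0.0649]
eef_rot: [-0.099, 0.754, 0.644, -0.085]
wrist_force: [-0.6, -0.5, -0.3]
finger_gap: -0.0001
finger_force: 0.0
```

Emit:
play_rows(commands=[[[0, 0.2, 0.7, 0, 0, 0], [0, 0, 0, 0, 0, 0]]])

```text
clock: 20.03
position: [0.5483, 0.1399, 0.0641]
eef_rot: [-0.099, 0.754, 0.644, -0.085]
wrist_force: [0.1, -0.2, 0.5]
finger_gap: -0.0002
finger_force: 0.0
```

Emit:
play_rows(commands=[[[0, 0.2, 0.7, 0, 0, 0], [0, 0, 0, 0, 0, 0]]])

```text
clock: 20.2
position: [0.5483, 0.1399, 0.0634]
eef_rot: [-0.099, 0.754, 0.644, -0.085]
wrist_force: [0.7, -0.2, -0.6]
finger_gap: 0.0002
finger_force: 0.0
```

Emit:
play_rows(commands=[[[0, 0.2, 0.7, 0, 0, 0], [0, 0, 0, 0, 0, 0]]])

```text
clock: 20.37
position: [0.5484, 0.1399, 0.0631]
eef_rot: [-0.099, 0.754, 0.644, -0.085]
wrist_force: [-0.6, -0.7, 1.2]
finger_gap: -0.0006
finger_force: 0.9
```

Emit:
play_rows(commands=[[[0, 0.2, 0.7, 0, 0, 0], [0, 0, 0, 0, 0, 0]]])

```text
clock: 20.53
position: [0.5485, 0.1399, 0.0629]
eef_rot: [-0.099, 0.754, 0.644, -0.084]
wrist_force: [-0.1, -0.0, 5.5]
finger_gap: -0.0003
finger_force: 2.6
```

Emit:
play_rows(commands=[[[0, 0.2, 0.7, 0, 0, 0], [0, 0, 0, 0, 0, 0]]])

```text
clock: 20.7
position: [0.5485, 0.14, 0.0628]
eef_rot: [-0.099, 0.754, 0.644, -0.084]
wrist_force: [-1.4, -0.9, 9.1]
finger_gap: -0.0004
finger_force: 4.1
```

Emit:
play_rows(commands=[[[0, 0.2, 0.7, 0, 0, 0], [0, 0, 0, 0, 0, 0]]])

```text
clock: 20.87
position: [0.5486, 0.1399, 0.0627]
eef_rot: [-0.099, 0.754, 0.644, -0.084]
wrist_force: [-3.2, 0.0, 13.3]
finger_gap: 0.0001
finger_force: 5.7
```

Emit:
play_rows(commands=[[[0, 0.2, 0.7, 0, 0, 0], [0, 0, 0, 0, 0, 0]]])

```text
clock: 21.03
position: [0.5486, 0.1399, 0.0625]
eef_rot: [-0.099, 0.754, 0.644, -0.084]
wrist_force: [-2.6, -0.1, 15.7]
finger_gap: 0.0001
finger_force: 7.3
```

Emit:
play_rows(commands=[[[0, 0.2, 0.8, 0, 0, 0], [0, 0, 0, 0, 0, 0], [0, 0, 0, 0, 0, 0]]])

```text
clock: 21.28
position: [0.5487, 0.1399, 0.0624]
eef_rot: [-0.098, 0.754, 0.644, -0.084]
wrist_force: [-2.5, -1.0, 19.9]
finger_gap: -0.0001
finger_force: 9.3
```

Emit:
play_rows(commands=[[[0, 0.1, 0.4, 0, 0, 0], [0, 0, 0, 0, 0, 0], [0, 0, 0, 0, 0, 0], [0, 0, 0, 0, 0, 0], [0, 0, 0, 0, 0, 0]]])

```text
clock: 21.7
position: [0.5488, 0.1399, 0.0623]
eef_rot: [-0.098, 0.754, 0.644, -0.084]
wrist_force: [-4.1, -0.9, 21.3]
finger_gap: -0.0003
finger_force: 10.2
```

Emit:
play_rows(commands=[[[0, 0, 0, 0, 0, 0], [0, 0, 0, 0, 0, 0], [0, 0, 0, 0, 0, 0], [0, 0, 0, 0, 0, 0], [0, 0, 0, 0, 0, 0], [0, -0.5, -2, 0, 0, 0], [0, -0.5, -2, 0, 0, 0], [0, -1.3, -5, 0, 0, 0]]])

```text
clock: 22.37
position: [0.5482, 0.1399, 0.0677]
eef_rot: [-0.099, 0.754, 0.644, -0.085]
wrist_force: [-1.1, -0.5, -0.6]
finger_gap: 0.0002
finger_force: 0.0
```

Emit:
play_rows(commands=[[[0, -2.6, -10, 0, 0, 0], [0, -5, -20, 0, 0, 0], [0, -8, -30, 0, 0, 0], [0, -9, -34, 0, 0, 0], [0, -5, -20, 0, 0, 0], [0, 0, 0, 0, 0, 0], [0, 0, 0, 0, 0, 0], [0, 0, 0, 0, 0, 0]]])

```text
clock: 23.03
position: [0.5492, 0.1397, 0.1852]
eef_rot: [-0.099, 0.754, 0.644, -0.085]
wrist_force: [-0.8, 0.5, -0.8]
finger_gap: -0.0001
finger_force: 0.0
```

```bash
python3 w.py w4
python3 - <<'E'
from fit import *
p=manip.camera('side'); Ws=pts(p)
cv2.imwrite('pics/fin.png',np.vstack([cv2.resize(p['color'][160:280,250:390,::-1],(560,300)),cv2.resize(cv2.imread('pics/w4.png'),(560,300))]))
z=np.load('w4.npz');W=z['W'];hsv=cv2.cvtColor(z['c'],cv2.COLOR_RGB2HSV).astype(int);H,S,V=hsv[...,0],hsv[...,1],hsv[...,2]
y_=np.radians(80.9);ax=np.array([np.cos(y_),np.sin(y_),0]);ay=np.array([-ax[1],ax[0],0])
near=np.linalg.norm(W-np.array([.541,.135,.07]),axis=-1)<.14
P=W[near&(W[...,2]>.03)&(H>105)&(H<130)&(S>110)];L=np.c_[P@ax,P@ay,P[:,2]]
print(len(P),'s range',np.percentile(L[:,0],[.5,99.5]))
for n in((0,-.866,.5),(0,.5,.866)):
    n=np.array(n);d=L@n;h,e=np.histogram(d,bins=np.arange(d.min(),d.max()+.001,.001));m=abs(d-e[h.argmax()]-.0005)<.004
    print(h.max(),m.sum(),plane(P[m],n[1]*ay+n[2]*np.array([0,0,1]),tol=.0025)[:2])
print(manip.get_state()['wrist_force'])
E
```

```text
[0.5492 0.1397 0.1852] [-0.0992  0.7539  0.6439 -0.0849] 23.0333 [[-0.001, -0.951, -0.309, 0.079], [1.0, -0.001, -0.0, -0.001], [0.0, -0.309, 0.951, -0.142], [0.0, 0.0, 0.0, 1.0]]
red 3915 [[0.499, 0.007, 0.041], [0.587, 0.213, 0.094], [0.734, 0.228, 0.096]]
((0.6353825330734253, 0.13811415433883667), (0.06610244512557983, 0.3273743987083435), 46.614620208740234)
white 14014 [[0.048, -0.08, 0.007], [0.407, 0.111, 0.025], [0.742, 0.287, 0.103]]
((0.3542061448097229, 0.15167003870010376), (0.7546899914741516, 0.40476346015930176), 9.061498641967773)
blue 12662 [[0.516, 0.054, 0.056], [0.57, 0.161, 0.082], [0.616, 0.216, 0.109]]
((0.5591145753860474, 0.1321968138217926), (0.15978781878948212, 0.09825292974710464), 81.00916290283203)
16190 s range [0.14135389 0.29842244]
3465 6986 (array([ 0.85002576, -0.13365633,  0.50950191]), np.float64(0.4723075035107921))
5276 9780 (array([-0.48752415,  0.07634786,  0.86976503]), np.float64(-0.20558820973670888))
[-0.39314863  0.15211661  0.4391524 ]
```

View pics/fin.png

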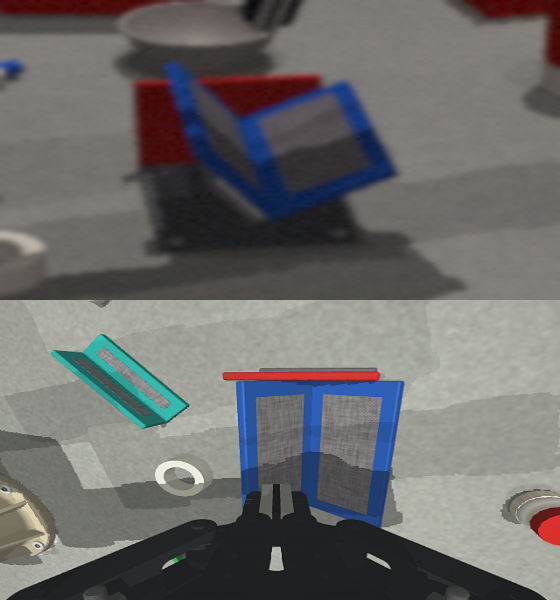

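Blue sits at 60/30 in the V with its end at the red plate (row ~378 in the lower picture), and the robot is clear of everything.

```bash
python3 -c "
from plant import manip; print(manip.close_job())"
```

```text
the job is handed in; nothing more can be done
None
```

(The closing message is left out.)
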